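# Sweep the tea light into the counting tray's trough and shut the lid

### The job

On the deck of the white counting tray lie one tea light and one roll of black tape that got in among the stock. Sweep the tea light along the deck, without picking it up, until it has dropped into the trough and lies flat there, then shut the blue hinged lid fully over it. Leave the roll of tape lying where it is on the deck.

Things in the scene. Friction and masses are not known exactly. Their poses are not given: they have to be found in the camera images.
- tray: White counting tray, fixed, 208 x 224 x 26 mm (its x, y, z). Origin: on the worktop midway between the side rims. Flat deck y = -120 to 20 mm, 16 mm above the worktop, open at -y; side rims at x = +-99 mm, 4 mm above the deck. At y = 20 the deck steps down 10 mm into the trough: y = 20 to 92, floor 6 mm above the worktop. Sweep along tray +y (robot's left, +-0.3 rad).
- lid (a joint): Blue trough lid, rad: 0 shut, 1.57 upright, stop 1.95. 196 mm wide plate, 86 mm from hinge to free edge, 4 mm thick, 8 mm flange at that edge. Hinge along tray x at tray y = 100 mm, 26 mm above the worktop. Starts open at 1.75 to 1.95, leaning outwards, free edge 105 to 115 mm up at tray y = 112 to 135. Push its outer side towards tray -y (under 1 N); below 1.0 rad it sinks shut by itself in 1 s.
- tea_light: Tea light: round silvery cup with red wax, 38 mm diameter, 15 mm high, about 20 g, standing upright on the deck. Origin: centre of its underside; z up.
- tape_black: Roll of black tape lying flat on the deck beside the tea light, 53 mm across, 19 mm high. Origin: centre of its underside, z up. To be left alone.

How it is judged:
On the way, in this order (a step that is already met when the one before it is completed fails the run):
1. the tea light lies flat in the trough, the lid still open (y of tea_light in the frame of tray between 0.035 and 0.092 m and x of tea_light in the frame of tray between -0.099 and 0.099 m and z of tea_light in the frame of tray below 0.013 m and value of joint lid above 0.5 rad and angle between tea_light's own z axis and vertical below 0.17 rad), for 0.2 s.
2. the lid is shut (value of joint lid below 0.1 rad), for 0.2 s.
At the end, for the whole second after the job is handed in: The tea light lies flat in the trough (within 10 degrees of level, its origin between tray y = 35 and 92 mm, less than 13 mm above the worktop), the lid is shut to within 0.1 rad, and the roll of tape lies within 20 mm of where it started (y of tea_light in the frame of tray between 0.035 and 0.092 m and x of tea_light in the frame of tray between -0.099 and 0.099 m and z of tea_light in the frame of tray below 0.013 m and value of joint lid below 0.1 rad and distance of tape_black from where it was at the start of the episode below 0.02 m and linear speed of tea_light below 0.02 m/s and angle between tea_light's own z axis and vertical below 0.17 rad); the robot touches nothing.
It fails at once if the tea light is lifted off the deck (its origin more than 50 mm above the worktop; the deck is at 16 mm) (height (world z) of tea_light above 0.05 m).
It fails at once if the roll of tape is moved by more than 20 mm (distance of tape_black from where it was at the start of the episode above 0.02 m).
It also fails if it takes over 40 s, if anything falls off the work surface, if the arm or the gripper's body presses on something with over 40 N, if the wrist force passes 120 N, or if a joint passes its speed limit or range.

### The arm

A 6-joint arm with a two-finger parallel gripper is mounted at the origin on a cart in front of the work surface, level with it; the furniture and walls round the work are solid. World frame = base frame: x ahead of the robot, y to its left, z up, the work surface at z = 0. Lengths are in m, angles in rad, forces in N, time in s.
With the tool pointing down it reaches from about 0.275 to 0.975 m from the base axis. Payload 8.4 kg.
Tool frame: the origin (TCP) lies between the finger pads; the fingertips stand 11 mm ahead of it and the grasp point (between the pads) lies 8 mm behind it (robot.tip_reach is the distance from the TCP to the fingertips, in m); z points along the fingers, y is the line along which they close (so a half turn about z gives the same grasp; the last joint's range is limited). The gripper opens to 92 mm and grips with 3 to 60 N. Pads are 20 mm wide; open, the fingers measure 128 mm over their backs; the gripper's body (75 mm by 189 mm) begins 69 mm behind the grasp point.
Start: joints at [1.118, 0.353, 1.633, -0, 1.155, -0.002], TCP at [0.272, 0.563, 0.226] pointing down, gripper open.
Joint ranges: [-2.63, 2.63], [-0.92, 2.1], [0.06, 2.66], [-1.3, 4.44], [0, 2.69], [-3.02, 3.02]. Speed limits (rad/s): [2.22, 2.22, 2.79, 3.14, 3.14, 3.14].

### API

Orientations are given as [roll, pitch, yaw] about the fixed x, y, z axes, in that order (R = Rz(yaw) Ry(pitch) Rx(roll)).
In Python, from station import readout, viewer, robot, spotter gives the robot as it stands.
- The arm moves only by the tool send_rows, never from a script. Its argument "plan" is a list that holds one entry, the list of rows, each a list of 7 numbers: the turn, a rotation vector about the world's x, y, z in rad, then the shift along the world's x, y, z in mm, then the opening, from 0 (shut) to 1 (fully open). A call has 1 to 5 rows; each row shifts and turns the commanded pose from where the row before left it; what a row does not reach is not made up. A row lasts 1/12 s, in which the tool goes at most 41.7 mm and 7.16 degrees, less where a joint would pass 70% of its speed; a pose out of reach is approached as far as the arm can. A call is refused whole if a number of a shift passes 41.7 or a number of a turn 0.125, either way. A call with a gripper value outside its range is refused whole. The fingers move at their own pace and stop on an object; "newtons" is the grip in N (left out, the last holds). Time passes only in rows, so rows that do not move let the fingers close. It gives the time, the measured TCP pose, the force, the opening and the grip force at its end, in the units of the state.
- readout.observe(): the state, without advancing time (a new reading comes with each control period).
- viewer.camera(name): name is "side" or "top"; returns a dict with "pixels" (480x640x3 uint8, blue, green, red), "intrinsics" (3x3 intrinsics, pixels), "k1" (the pictures are not rectified: a ray, as slopes to the right and down, at radius r is drawn at 1 + k1 r^2 times it, then the intrinsics apply), "world_from_camera" (4x4, takes a point from camera to world coordinates). Camera axes: x right, y down, z forward; pixel columns grow to the right and rows downward; lengths in m; the calibration is good to about 2 mm. A picture is of the moment at which its call begins. There is no depth.
- robot.close_job(): hands the job in; it is judged then, once.
Trained networks look in a picture, given as the dict that the camera call returned (one of the last four; its "shot" number tells which), for a name from the list of things; names that differ only in an ending like _2 or _b are one class to them, and where a whole thing is asked for, a point or a joint stands for the part that bears it (a point fixed in the world has none). Each returns a list of dicts, best first, with "confidence" (0 to 1); they miss things now and then, are a little off and sometimes report something else, mostly with a low value. They report only what shows in the picture. A call takes as long as a camera call.
- spotter.outline_of(picture, thing): "pixels" (480x640 bool, what is visible of it) and "position" ([column, row] in pixels, amid what is visible of it).
The state is a dict: "time_s": time; "joint_pos": joint angles; "qd": joint speeds; "joint_torque": joint torques, N m; "tool_pos": TCP position; "tool_rot": TCP orientation; "ft_force": force on the tool from outside, world axes, zero at the start; "ft_torque": the same for the moment, N m; "finger_gap": finger opening in m; "grip_force": force on a finger pad.
Only numpy, scipy, OpenCV 4.12 (cv2) and the standard library are available. Lean on these libraries where they do the work, as an engineer would, in place of code of your own. Each camera call takes 0.05 s, during which the arm holds its last target. There are 200 camera calls.

## Working session

There is one attempt and no reset: what is moved stays moved. The work goes in short steps, Python scripts to look and compute and a tool call to move; the robot and the scene stay as the last step left them, time stands still between calls to the robot, and variables do not carry over. Pictures are saved under pics/ and viewed, at most 10 in all, crops included, and the job is handed in when it is done.

Besides the shell and the picture viewer there is one more tool, called after "Emit:" as a command line: name --argument value ..., lists and objects as JSON in quotes. send_rows: Moves the arm, as the interface text tells. Its arguments: {"type":"object","properties":{"plan":{"type":"array"},"newtons":{"type":"number"}},"required":["plan"]}

```bash
mkdir -p pics; cat > h.py <<'E'
import numpy as np, cv2
from station import readout, viewer, robot, spotter
def ray(p,uv):
    K=np.array(p["intrinsics"]);T=np.array(p["world_from_camera"])
    d=np.array([(uv[0]-K[0,2])/K[0,0],(uv[1]-K[1,2])/K[1,1]]);s=d.copy()
    for _ in range(20): s=d/(1+p["k1"]*(s@s))
    return T[:3,3],T[:3,:3]@np.r_[s,1]
def at(p,uv,z):
    o,d=ray(p,uv);return o+d*(z-o[2])/d[2]
def proj(p,w):
    K=np.array(p["intrinsics"]);T=np.array(p["world_from_camera"])
    c=T[:3,:3].T@(np.array(w)-T[:3,3]);s=c[:2]/c[2];s=s*(1+p["k1"]*(s@s))
    return K[:2,:2]@s+K[:2,2]
E
python3 - <<'E'
from h import *
s=readout.observe();print(s["time_s"],s["tool_pos"],s["tool_rot"],s["finger_gap"])
for n in("top","side"):
    p=viewer.camera(n);cv2.imwrite(f"pics/{n}0.png",p["pixels"])
    print(n,np.round(np.array(p["world_from_camera"]),3).tolist(),p["k1"])
    for t,z in(("tea_light",.031),("tape_black",.035),("tray",.016),("lid",.07)):
        for o in spotter.outline_of(p,t)[:2]:
            m=o["pixels"].astype(np.uint8);c,_=cv2.findContours(m,0,2);c=max(c,key=cv2.contourArea)
            print(t,round(o["confidence"],2),np.round(o["position"]),m.sum(),np.round(at(p,o["position"],z),4),cv2.boundingRect(c),np.round(cv2.boxPoints(cv2.minAreaRect(c))).tolist() )
E
```

```text
0.0 [0.27210312 0.56212571 0.22486349] [-3.14019654e+00 -2.89410431e-06  2.69075349e+00] 0.0917725062907596
top [[-0.021, -0.989, 0.146, 0.408], [-1.0, 0.018, -0.022, 0.118], [0.019, -0.146, -0.989, 0.876], [0.0, 0.0, 0.0, 1.0]] -0.06858309899126447
tea_light 0.54 [338. 216.] 351 [0.5794 0.0584 0.031 ] (329, 205, 21, 22) [[325.0, 215.0], [339.0, 201.0], [354.0, 216.0], [340.0, 230.0]]
tape_black 0.76 [358. 266.] 485 [0.4899 0.0262 0.035 ] (345, 255, 31, 30) [[340.0, 271.0], [361.0, 250.0], [381.0, 270.0], [360.0, 291.0]]
tray 0.65 [310. 256.] 16618 [0.51   0.1089 0.016 ] (225, 184, 174, 145) [[223.0, 211.0], [370.0, 176.0], [399.0, 297.0], [252.0, 332.0]]
lid 0.76 [253. 269.] 2869 [0.4837 0.2046 0.07  ] (225, 210, 50, 119) [[224.0, 211.0], [248.0, 205.0], [276.0, 323.0], [251.0, 329.0]]
lid 0.62 [340. 217.] 397 [0.5709 0.0569 0.07  ] (329, 204, 22, 23) [[329.0, 204.0], [350.0, 204.0], [350.0, 226.0], [329.0, 226.0]]
side [[0.811, -0.257, 0.525, 0.115], [-0.585, -0.368, 0.723, -0.493], [0.008, -0.894, -0.449, 0.438], [0.0, 0.0, 0.0, 1.0]] -0.08128035218987723
tea_light 0.92 [347. 268.] 415 [0.5719 0.0494 0.031 ] (337, 259, 24, 20) [[337.0, 259.0], [360.0, 259.0], [360.0, 278.0], [337.0, 278.0]]
tape_black 0.88 [309. 295.] 840 [0.4743 0.0149 0.035 ] (293, 282, 34, 30) [[293.0, 282.0], [326.0, 282.0], [326.0, 311.0], [293.0, 311.0]]
tray 0.76 [281. 267.] 15422 [0.5022 0.1344 0.016 ] (193, 186, 206, 159) [[168.0, 254.0], [241.0, 156.0], [403.0, 278.0], [329.0, 376.0]]
lid 0.9 [244. 228.] 4779 [0.4715 0.1952 0.07  ] (192, 186, 102, 83) [[190.0, 219.0], [282.0, 185.0], [301.0, 235.0], [208.0, 269.0]]
```

```bash
python3 - <<'E'
import cv2
a=cv2.imread("pics/top0.png")[150:350,190:430];cv2.imwrite("pics/t1.png",cv2.resize(a,None,fx=3,fy=3,interpolation=2)[:600])
a=cv2.imread("pics/side0.png")[160:400,150:430];cv2.imwrite("pics/s1.png",cv2.resize(a,None,fx=2.5,fy=2.5,interpolation=2))
E
```

```text
(no output)
```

View pics/t1.png

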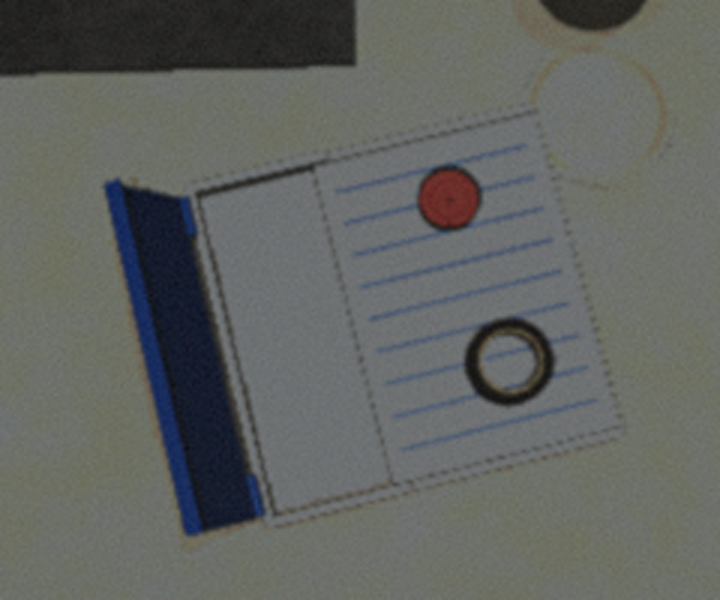

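View pics/s1.png

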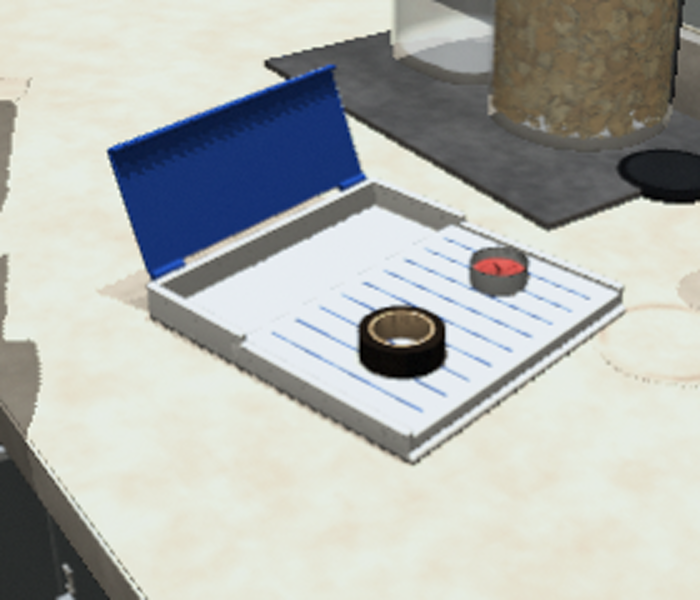

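```bash
cat > m.py <<'E'
from h import *
from scipy.optimize import least_squares
class P(dict):pass
def tray(p,pts):
    # pts: list of (crop px, tray xyz)
    def W(q,t): 
        c,s=np.cos(q[2]),np.sin(q[2]);return [q[0]+c*t[0]-s*t[1],q[1]+s*t[0]+c*t[1],t[2]]
    f=lambda q:np.concatenate([proj(p,W(q,t))-np.array(u) for u,t in pts])
    r=least_squares(f,[.5,.11,0]);return r.x,r.fun
E
python3 - <<'E'
from m import *
for n,sc,off,pts,tea,tape in (("top",3,(190,150),[((536,108),(.103,-.12,.02)),((622,430),(-.103,-.12,.02)),((315,166),(.097,.02,.016)),((393,484),(-.097,.02,.016))],(450,198),(509,361)),
 ("side",2.5,(150,160),[((622,291),(.104,-.12,.02)),((411,437),(-.104,-.12,.02)),((242,345),(-.1,.02,.02)),((150,288),(-.104,.1,.026)),((374,182),(.104,.1,.026)),((152,320),(-.104,.104,0)),((412,461),(-.104,-.12,0))],(499,268),(402,327))):
    p=viewer.camera(n)
    pts=[(np.array(u)/sc+off,t) for u,t in pts]
    q,r=tray(p,pts);print(n,np.round(q,4),np.round(r,1))
    for nm,u,z in(("tea",tea,.031),("tape",tape,.035)):
        w=at(p,np.array(u)/sc+off,z);d=w[:2]-q[:2];c,s=np.cos(q[2]),np.sin(q[2])
        print(nm,np.round(w,4),"tray",np.round([c*d[0]+s*d[1],-s*d[0]+c*d[1]],4))
    for e in((109,150),(332,68)) if n=="side" else ():
        o,d=ray(p,np.array(e)/sc+off)
        for z in(.105,.115): print("lid",at(p,np.array(e)/sc+off,z))
print(readout.observe()["time_s"])
E
```

```text
top [0.5127 0.0938 0.2209] [-0.2 -1.1  0.7  1.2 -0.1  0.7 -0.4 -0.9]
tea [0.58  0.054 0.031] tray [ 0.057  -0.0535]
tape [0.4817 0.0227 0.035 ] tray [-0.0458 -0.0626]
side [0.513  0.0905 0.2281] [ 3.  -1.5  1.   0.6 -1.2 -2.8 -1.1 -1.1 -0.1 -2.  -2.1 -0.6  0.5  3.1]
tea [0.5768 0.0491 0.031 ] tray [ 0.0527 -0.0547]
tape [0.4831 0.0229 0.035 ] tray [-0.0444 -0.0591]
lid [0.38817266 0.20118569 0.105     ]
lid [0.3799694 0.1803553 0.115    ]
lid [0.57613268 0.24039155 0.105     ]
lid [0.56228881 0.21838461 0.115     ]
0.6
```

```bash
python3 - <<'E'
from h import *
p=viewer.camera("side")
for u in((490,120),(505,130),(585,145),(395,60),(548,228),(265,65),(620,175)):print(u,np.round(at(p,np.array(u)/2.5+(150,160),0.003),3))
p=viewer.camera("top")
for u in((355,65),(540,20),(645,20)):print(u,np.round(at(p,np.array(u)/3+(190,150),0.003),3))
E
```

```text
(490, 120) [0.761 0.286 0.003]
(505, 130) [0.759 0.262 0.003]
(585, 145) [0.793 0.202 0.003]
(395, 60) [0.778 0.449 0.003]
(548, 228) [0.673 0.111 0.003]
(265, 65) [0.67  0.507 0.003]
(620, 175) [0.777 0.145 0.003]
(355, 65) [0.671 0.109 0.003]
(540, 20) [ 0.699 -0.008  0.003]
(645, 20) [ 0.698 -0.075  0.003]
```

View pics/top0.png

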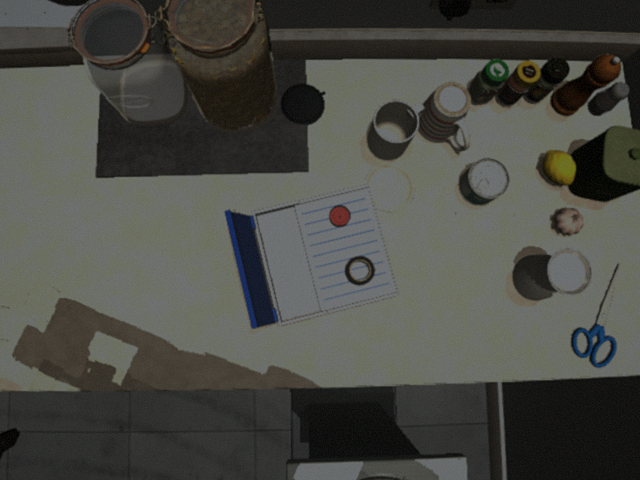

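Emit:
send_rows --plan '[[[0,0,-0.12,20,-35,0,0],[0,0,-0.12,20,-35,0,0],[0,0,-0.12,20,-35,0,0],[0,0,-0.12,20,-35,0,0],[0,0,-0.12,20,-35,0,0]]]'

```text
time_s: 1.12
tool_pos: [0.3728, 0.386, 0.2257]
tool_rot: [3.141, -0.0, 2.085]
ft_force: [1.6, -0.4, -0.3]
finger_gap: 0.0605
grip_force: 0.0
```

Emit:
send_rows --plan '[[[0,0,-0.06,20,-35,0,0],[0,0,-0.06,20,-35,0,0],[0,0,-0.06,20,-35,0,0],[0,0,-0.06,20,-35,0,0],[0,0,-0.056,20,-35,0,0]]]'

```text
time_s: 1.53
tool_pos: [0.473, 0.2108, 0.2259]
tool_rot: [3.141, -0.0, 1.792]
ft_force: [1.0, 0.3, -0.7]
finger_gap: 0.0272
grip_force: 0.0
```

Emit:
send_rows --plan '[[[0,0,0,20,-35,0,0],[0,0,0,20,-35,0,0],[0,0,0,20,-35,0,0],[0,0,0,20,-35,0,0],[0,0,0,20,-35,0,0]]]'

```text
time_s: 1.95
tool_pos: [0.573, 0.0356, 0.2258]
tool_rot: [3.141, 0.0, 1.795]
ft_force: [0.5, 0.8, 0.8]
finger_gap: 0.0004
grip_force: 0.0
```

Emit:
send_rows --plan '[[[0,0,0,15,-26,0,0],[0,0,0,0,0,-30,0],[0,0,0,0,0,-30,0],[0,0,0,0,0,-30,0],[0,0,0,0,0,0,0]]]'

```text
time_s: 2.37
tool_pos: [0.5837, 0.0111, 0.1305]
tool_rot: [-3.133, -0.002, 1.794]
ft_force: [-0.7, 0.1, -0.3]
finger_gap: 0.0007
grip_force: 0.0
```

```bash
python3 - <<'E'
from h import *
s=readout.observe();print(s["tool_pos"],s["tool_rot"],s["finger_gap"])
p=viewer.camera("side");cv2.imwrite("pics/s2.png",cv2.resize(p["pixels"][60:360,150:550],None,fx=2,fy=2))
E
```

```text
[0.58374725 0.01113218 0.13045426] [-3.13347001e+00 -1.68091789e-03  1.79420719e+00] 0.0007239521030641146
```

View pics/s2.png

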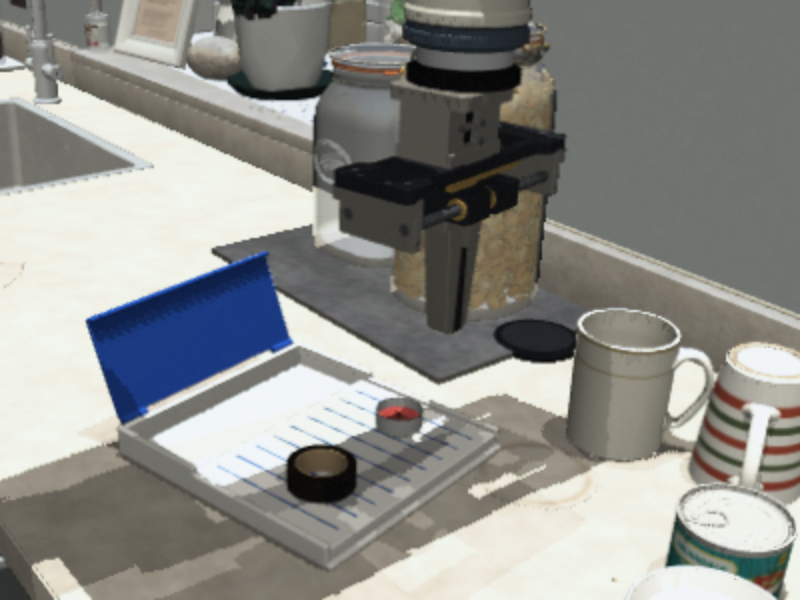

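Emit:
send_rows --plan '[[[0,0,0,0,0,-30,0],[0,0,0,0,0,-30,0],[0,0,0,0,0,0,0],[0,0,0,0,0,0,0],[0,0,0,0,0,0,0]]]'

```text
time_s: 2.83
tool_pos: [0.5887, 0.0118, 0.0779]
tool_rot: [3.139, 0.0, 1.795]
ft_force: [0.8, -0.1, -0.7]
finger_gap: 0.0006
grip_force: 0.0
```

Emit:
send_rows --plan '[[[0,0,0,-1,0,-23,0],[0,0,0,-1,0,-15,0],[0,0,0,0,0,-7,0],[0,0,0,0,0,0,0],[0,0,0,0,0,0,0]]]'

```text
time_s: 3.25
tool_pos: [0.5863, 0.0117, 0.032]
tool_rot: [3.14, 0.0, 1.795]
ft_force: [0.2, -0.2, -0.8]
finger_gap: 0.0008
grip_force: 0.0
```

```bash
python3 - <<'E'
from h import *
s=readout.observe();print(s["tool_pos"],s["tool_rot"],s["finger_gap"])
p=viewer.camera("side");cv2.imwrite("pics/s3.png",cv2.resize(p["pixels"][180:360,180:420],None,fx=3,fy=3))
E
```

```text
[0.58627729 0.01165173 0.03200116] [3.14006014e+00 2.89702761e-04 1.79482266e+00] 0.0007914992892122221
```

View pics/s3.png

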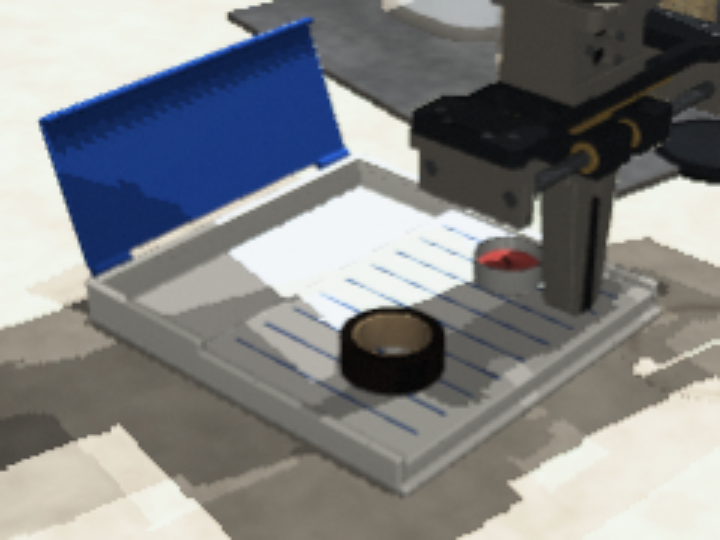

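Emit:
send_rows --plan '[[[0,0,0,-1.8,7.8,0,0],[0,0,0,-1.8,7.8,0,0],[0,0,0,-1.8,7.8,0,0],[0,0,0,-1.8,7.8,0,0],[0,0,0,-1.8,7.8,0,0]]]'

```text
time_s: 3.72
tool_pos: [0.5761, 0.0516, 0.0308]
tool_rot: [3.141, 0.0, 1.795]
ft_force: [-0.5, 0.3, -0.2]
finger_gap: 0.0003
grip_force: 0.2
```

Emit:
send_rows --plan '[[[0,0,0,-1.8,7.8,0,0],[0,0,0,-1.8,7.8,0,0],[0,0,0,-1.8,7.8,0,0],[0,0,0,-1.8,7.8,0,0],[0,0,0,-1.8,7.8,0,0]]]'

```text
time_s: 4.13
tool_pos: [0.5671, 0.0904, 0.0306]
tool_rot: [3.142, 0.0, 1.795]
ft_force: [0.3, -0.1, 0.6]
finger_gap: 0.0003
grip_force: 0.3
```

```bash
python3 - <<'E'
from h import *
s=readout.observe();print(s["tool_pos"],s["tool_rot"],s["ft_force"])
p=viewer.camera("side");cv2.imwrite("pics/s4.png",cv2.resize(p["pixels"][180:360,180:420],None,fx=3,fy=3))
E
```

```text
[0.56712829 0.09037133 0.03056529] [3.14158670e+00 3.96792385e-05 1.79490739e+00] [ 0.32370506 -0.09218524  0.63420126]
```

View pics/s4.png

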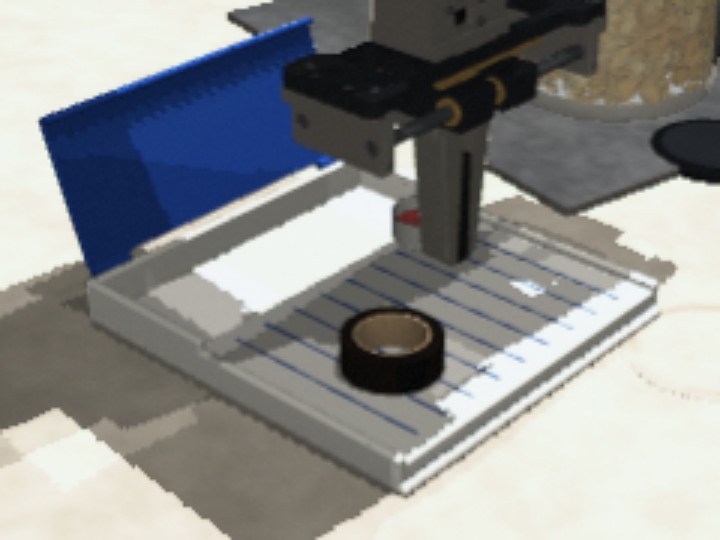

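Emit:
send_rows --plan '[[[0,0,0,-1.8,7.8,1,0],[0,0,0,-1.8,7.8,0.5,0],[0,0,0,-1.8,7.8,0.5,0],[0,0,0,-1.8,7.8,0,0],[0,0,0,-0.9,3.9,0,0]]]'

```text
time_s: 4.6
tool_pos: [0.559, 0.1257, 0.0326]
tool_rot: [3.142, -0.0, 1.795]
ft_force: [0.3, 0.3, -0.1]
finger_gap: 0.0006
grip_force: 0.1
```

Emit:
send_rows --plan '[[[0,0,0,0,0,0,0],[0,0,0,0,0,0,0],[0,0,0,3,-13,0,0],[0,0,0,2,-10,30,0],[0,0,0,0,0,35,0]]]'

```text
time_s: 5.02
tool_pos: [0.5626, 0.0989, 0.096]
tool_rot: [-3.136, 0.0, 1.794]
ft_force: [0.6, 0.3, 0.8]
finger_gap: 0.0007
grip_force: 0.0
```

```bash
python3 - <<'E'
from h import *
s=readout.observe();print(s["tool_pos"],s["tool_rot"],s["ft_force"])
p=viewer.camera("side");cv2.imwrite("pics/s5.png",cv2.resize(p["pixels"][180:360,180:420],None,fx=3,fy=3))
for n in("side","top"):
    p=viewer.camera(n)
    for o in spotter.outline_of(p,"tea_light")[:2]:
        w=at(p,o["position"],.02);d=w[:2]-[.513,.092];c,k=np.cos(.224),np.sin(.224)
        print(n,o["confidence"],o["position"],w,c*d[0]+k*d[1],-k*d[0]+c*d[1])
E
```

```text
[0.56256254 0.09888396 0.09598938] [-3.13606419e+00  3.66507140e-04  1.79395823e+00] [0.61436893 0.28874186 0.7878774 ]
top 0.56 [292.7, 224.9] [0.56742385 0.13900827 0.02      ] 0.063506182002714 0.03374460314185921
```

View pics/s5.png

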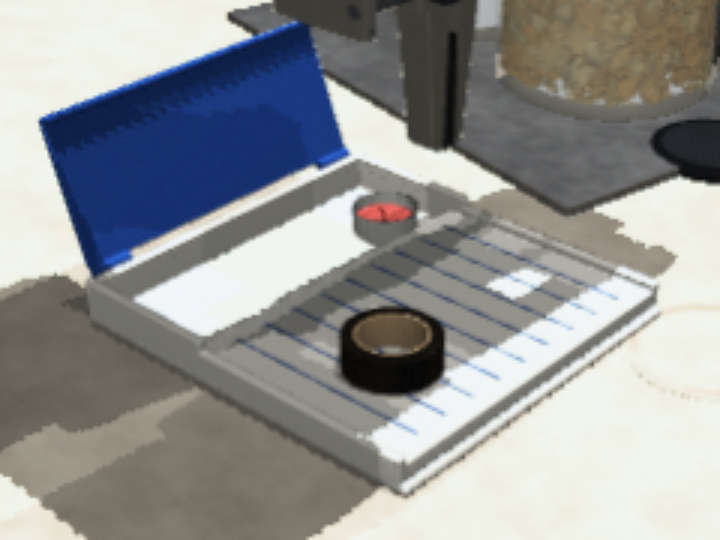

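```bash
python3 - <<'E'
from h import *
p=viewer.camera("side")
a=p["pixels"][225:285,270:350];cv2.imwrite("pics/s6.png",cv2.resize(a,None,fx=10,fy=10,interpolation=2)[:600])
c,k=np.cos(.224),np.sin(.224)
w=at(p,(308.7,251),.020);d=w[:2]-[.513,.092];print(w,c*d[0]+k*d[1],-k*d[0]+c*d[1])
def W(x,y,z):return proj(p,[.513+c*x-k*y,.092+k*x+c*y,z])
for y,z in((.039,.006),(.034,.011),(.03,.016)):
    print(y,z,[np.round((W(.06+.019*a,y+.019*b,z+.015)-[270,225])*10) for a,b in((1,0),(-1,0),(0,1),(0,-1))])
print([np.round((W(x,.02,.016)-[270,225])*10) for x in(.03,.06,.09)])
E
```

```text
[0.56706263 0.14716932 0.02      ] 0.06496680776939501 0.04178199479522922
0.039 0.006 [array([453., 232.]), array([304., 310.]), array([298., 235.]), array([464., 306.])]
0.034 0.011 [array([476., 215.]), array([326., 293.]), array([319., 218.]), array([486., 289.])]
0.03 0.016 [array([493., 196.]), array([343., 274.]), array([336., 200.]), array([505., 271.])]
[array([343., 397.]), array([463., 332.]), array([578., 270.])]
```

View pics/s6.png

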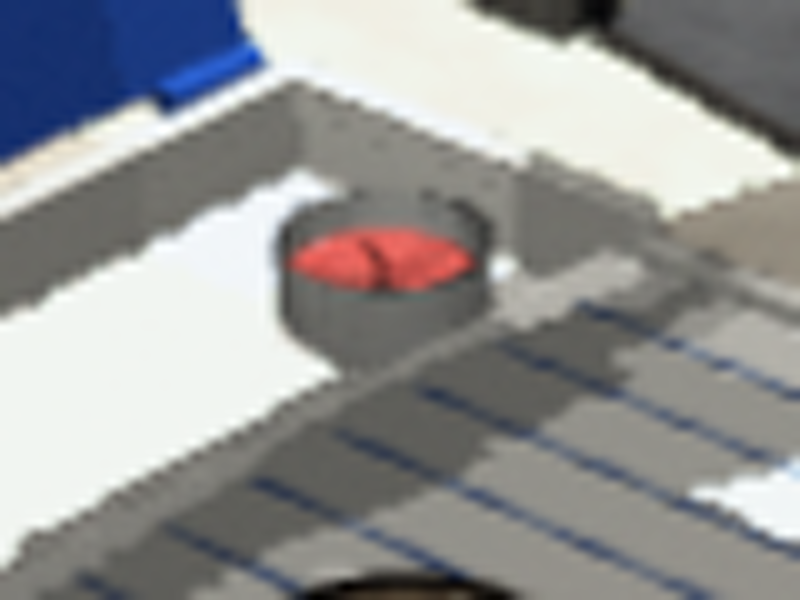

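Emit:
send_rows --plan '[[[0,0,0,0,0,35,0],[0,0,0,0,0,35,0],[0,0,0,0,0,15,0],[0,0,0,-18,32,0,0],[0,0,0,-18,32,0,0]]]'

```text
time_s: 5.73
tool_pos: [0.5286, 0.1652, 0.1826]
tool_rot: [3.141, 0.0, 1.792]
ft_force: [0.3, 0.5, -0.3]
finger_gap: 0.0002
grip_force: 0.0
```

Emit:
send_rows --plan '[[[0,0,0,-18,32,0,0],[0,0,0,-18,32,0,0],[0,0,0,-16,32,0,0],[0,0,0,0,0,0,0],[0,0,0,0,0,0,0]]]'

```text
time_s: 6.15
tool_pos: [0.4749, 0.2625, 0.1813]
tool_rot: [-3.139, 0.001, 1.798]
ft_force: [0.1, -0.8, 0.1]
finger_gap: 0.0003
grip_force: 0.0
```

Emit:
send_rows --plan '[[[0,0,0,0,0,-30,0],[0,0,0,0,0,-30,0],[0,0,0,0,0,-25,0],[0,0,0,0,0,-10,0],[0,0,0,0,0,0,0]]]'

```text
time_s: 6.57
tool_pos: [0.4748, 0.2595, 0.0847]
tool_rot: [-3.136, 0.002, 1.794]
ft_force: [-0.2, -0.2, 0.8]
finger_gap: 0.0001
grip_force: 0.0
```

Emit:
send_rows --plan '[[[0,0,0,2.7,-11.7,0,0],[0,0,0,2.7,-11.7,0,0],[0,0,0,2.7,-11.7,0,0],[0,0,0,2.7,-11.7,0,0],[0,0,0,2.7,-11.7,0,0]]]'

```text
time_s: 6.98
tool_pos: [0.4907, 0.2018, 0.0886]
tool_rot: [3.14, -0.0, 1.794]
ft_force: [0.1, 0.4, -0.3]
finger_gap: 0.0004
grip_force: 0.3
```

Emit:
send_rows --plan '[[[0,0,0,2.7,-11.7,0,0],[0,0,0,2.7,-11.7,0,0],[0,0,0,2.7,-11.7,0,0],[0,0,0,2.7,-11.7,0,0],[0,0,0,2,-8,0,0]]]'

```text
time_s: 7.4
tool_pos: [0.5027, 0.1468, 0.0876]
tool_rot: [-3.141, 0.0, 1.794]
ft_force: [-0.0, 0.4, -1.2]
finger_gap: 0.0006
grip_force: 0.0
```

```bash
python3 - <<'E'
from h import *
s=readout.observe();print(s["tool_pos"],s["tool_rot"],s["ft_force"])
p=viewer.camera("side");cv2.imwrite("pics/s7.png",cv2.resize(p["pixels"][150:360,140:420],None,fx=2.5,fy=2.5))
E
```

```text
[0.5027144  0.14682122 0.08756122] [-3.14139694e+00  2.01173194e-04  1.79438514e+00] [-0.04379564  0.3943211  -1.16312634]
```

View pics/s7.png

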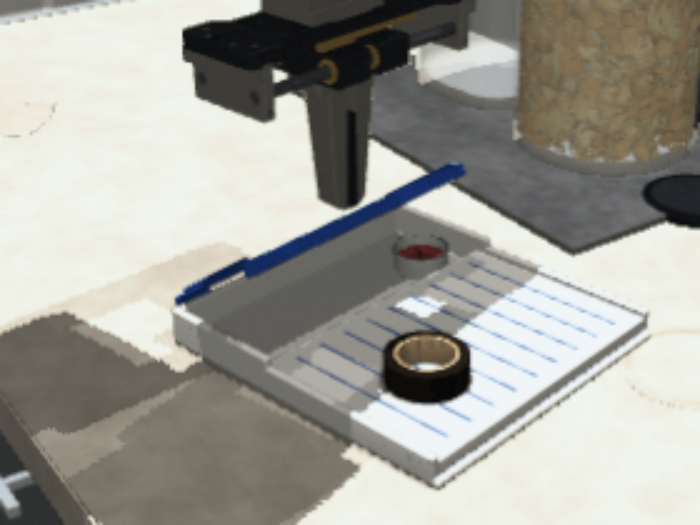

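The lid is sinking (blue bar from (178,297) to (462,168)), past the fingers. I'll raise the arm, wait, and verify.

Emit:
send_rows --plan '[[[0,0,0,0,0,30,0],[0,0,0,0,0,30,0],[0,0,0,0,0,30,0],[0,0,0,-15,30,20,0],[0,0,0,-15,30,0,0]]]'

```text
time_s: 7.87
tool_pos: [0.4751, 0.2091, 0.202]
tool_rot: [3.135, -0.001, 1.792]
ft_force: [1.4, 1.6, 0.2]
finger_gap: 0.0005
grip_force: 0.0
```

Emit:
send_rows --plan '[[[0,0,0,-15,30,0,0],[0,0,0,-15,30,0,0],[0,0,0,-15,30,0,0],[0,0,0,0,0,0,0],[0,0,0,0,0,0,0]]]'

```text
time_s: 8.28
tool_pos: [0.4267, 0.2995, 0.1975]
tool_rot: [-3.141, 0.0, 1.798]
ft_force: [0.3, 0.6, 1.3]
finger_gap: 0.0005
grip_force: 0.0
```

Emit:
send_rows --plan '[[[0,0,0,0,0,0,0],[0,0,0,0,0,0,0],[0,0,0,0,0,0,0],[0,0,0,0,0,0,0],[0,0,0,0,0,0,0]]]'

```text
time_s: 8.7
tool_pos: [0.4279, 0.2977, 0.1976]
tool_rot: [-3.142, 0.0, 1.794]
ft_force: [-1.3, 0.3, 0.1]
finger_gap: 0.0006
grip_force: 0.0
```

```bash
python3 - <<'E'
from h import *
s=readout.observe();print(s["time_s"],s["tool_pos"],s["ft_force"])
p=viewer.camera("side");cv2.imwrite("pics/s8.png",cv2.resize(p["pixels"][150:360,140:420],None,fx=2.5,fy=2.5))
E
```

```text
8.7 [0.42791877 0.29769563 0.19757844] [-1.26901465  0.34445203  0.07176031]
```

View pics/s8.png

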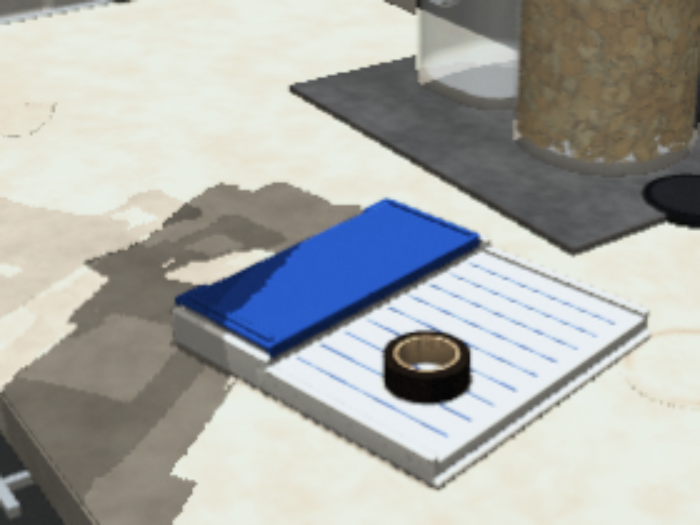

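The lid lies flat over the trough (free edge from (272,355) to (480,240)). The tape is still at (427,365), and the arm is clear.

```bash
python3 -c "
from station import robot
print(robot.close_job())"
```

```text
the job is handed in; nothing more can be done
None
```

I swept the tea light into the trough, where the camera showed it lying flat, and shut the lid fully over it; the tape roll shows no visible movement, and I handed the job in (no verdict came back).

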